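# Lock a stop screw with a jam nut

## Robot

A 6-joint arm with a two-finger parallel gripper is mounted at the origin on the work surface. World frame = base frame: x ahead of the robot, y to its left, z up, the work surface at z = 0. Lengths are in mm, angles in rad, forces in N, time in s.
With the tool pointing down it reaches from about 300 to 775 mm from the base axis. Payload 14.6 kg.
Tool frame: the origin (TCP) lies midway between the tips of the shut fingers; the grasp point (between the pads) lies 19 mm behind it; z points along the fingers, y is the line along which they close (so a half turn about z gives the same grasp; the last joint's range is limited). The gripper opens to 94 mm and grips with 3 to 60 N. Pads are 16 mm wide; open, the fingers measure 119 mm over their backs; the gripper's body (75 mm by 177 mm) begins 78 mm behind the grasp point.
Start: joints at [1.189, 0.3, 1.521, -0, 1.321, -0.067], TCP at [170.292, 522.962, 173.446] pointing down, gripper open.
Joint ranges: [-3.03, 3.03], [-0.79, 2.21], [0.23, 2.52], [-1.04, 4.18], [0, 3.07], [-2.55, 2.55]. Speed limits (rad/s): [2.22, 2.22, 2.57, 3.14, 3.14, 3.14].

## Interface

Orientations are given as [roll, pitch, yaw] about the fixed x, y, z axes, in that order (R = Rz(yaw) Ry(pitch) Rx(roll)).
In Python, from cell import manip, camera gives the robot as it stands.
- The arm moves only by the tool move_arm, never from a script. Its arguments are lists of equal length, an entry for each row: "dp": the shift along the world's x, y, z in mm, a list of three; "rotation": the turn, a rotation vector about the world's x, y, z in rad, a list of three; "hand": the opening, from 0 (shut) to 1 (fully open). A call has 1 to 10 rows; each row shifts and turns the commanded pose from where the row before left it; what a row does not reach is not made up. A row lasts 1/8 s, in which the tool goes at most 62.5 mm and 10.7 degrees, less where a joint would pass 70% of its speed; a pose out of reach is approached as far as the arm can. A call with a gripper value outside its range is refused whole. The fingers move at their own pace and stop on an object; "newtons" is the grip in N (left out, the last holds). Time passes only in rows, so rows that do not move let the fingers close. It gives the time, the measured TCP pose, the force, the opening and the grip force at its end, in the units of the state.
- manip.read_state(): the state, without advancing time (a new reading comes with each control period).
- camera(name): name is "scene" or "top"; returns a dict with "image" (420x560x3 uint8, red, green, blue), "fx", "fy", "cx", "cy" (pixels), "k1" (the pictures are not rectified: a ray, as slopes to the right and down, at radius r is drawn at 1 + k1 r^2 times it, then the intrinsics apply), "R" (3x3) and "t" (3): a world point X has camera coordinates R X + t. Camera axes: x right, y down, z forward; pixel columns grow to the right and rows downward; lengths in mm; the calibration is good to about 2 mm. A picture is of the moment at which its call begins. There is no depth.
- manip.sign_off(): hands the job in; it is judged then, once.
The state is a dict: "clock": time; "joints": joint angles; "qd": joint speeds; "effort": joint torques, N m; "eef_pos": TCP position; "eef_rot": TCP orientation; "wrist_force": force on the tool from outside, world axes, zero at the start; "moment": the same for the moment, N m; "finger_gap": finger opening in mm; "finger_force": force on a finger pad.
Only numpy, scipy, OpenCV 4.12 (cv2) and the standard library are available. Lean on these libraries where they do the work, as an engineer would, in place of code of your own. Each camera call takes 0.05 s, during which the arm holds its last target. There are 200 camera calls.

## Task

Lock the stop screw on the grey base plate: slide the larger open-ended spanner, lying flat on the plate, fully onto the lower hex nut with its handle beside the dog pin, and let go of it. Then push the lever of the jam nut above it clockwise (seen from above) until the jam nut is firmly tight against the lower nut, about 10 N at the knob and never above 14 N, while spanner and pin keep the lower nut from turning off its setting (20 degrees at the very most). Leave the spanner flat on the nut and the other things on the bench where they are.

Things in the scene. Friction and masses are not known exactly. Their poses are not given: they have to be found in the camera images.
- base: Stop-screw unit, fixed to the bench: grey steel plate 130 x 280 x 12 mm with an upright threaded stud, 25 mm diameter, ending 70 mm above the bench. Origin on the stud's axis at bench height, z up. Plate spans x -65 to 65, y -218 to 62 mm. The spanner belongs flat on it, handle along this -y, jaws opening to +y (spanner x along base y).
- stud_foot (a point): Point on the stud's axis at the plate's upper face, 12 mm above the bench; axes as base.
- lower_nut (a joint): Turn of the lower nut on the stud, rad, clockwise from above positive, starts within 0.04 of 0. At 0 two flats are square to base x, so they lie along the jaws of a spanner whose x is along base y. It turns stiffly (0.15 N m) and goes along with the tightened jam nut unless held. It must stay within 0.35 rad of 0.
- nut_centre (a point): Centre of the lower nut's underside, on the stud's axis, 14 mm above the bench. The lower nut is a plain steel hex nut 41 mm across flats, 47 mm across corners, 18 mm high (2 to 20 mm above the plate).
- jam_nut (a joint): Turn of the jam nut relative to the lower nut, rad: negative while loose (starts -1.0 to -0.45), 0 when it meets the lower nut. Pushing clockwise from above raises it; light (0.05 N m) until it meets, then the torque climbs while spanner play and give let the lever go 0.15 to 0.35 rad further. The reading does not show tightness. It stays where it is left.
- lever_knob (a point): Centre of the top of the black knob of the jam nut's lever, an upright cylinder of 18 mm diameter, 80 mm from the stud's axis, 30 to 80 mm above the bench. Tight is 8 to 14 N pushed square to the lever here (aim at 10 N, 0.8 N m). Site x points outwards along the lever. On meeting, the lever points 1.3 rad anticlockwise of base x.
- jam_centre (a point): Centre of the jam nut's underside on the stud's axis, 34 mm above the bench. The jam nut is a steel hex 41 mm across flats, 12 mm high, with a straight 10 mm round bar as lever, 40 mm above the bench, out to the knob. Site x points along the lever.
- pin_top (a point): Top centre of the dog pin, 42 mm above the bench; at x -22, y -185 mm in the base's frame. Beside a spanner square on the nut it leaves 3 mm of room to the handle, on the handle's base -x side; clockwise turning brings the handle up against it.
- dog_pin: The dog pin, an upright steel pin fixed on the plate, 14 mm in diameter, 30 mm high; origin at the centre of its foot.
- spanner: The larger of two steel open-ended spanners, lying flat, 240 mm long, 10 mm thick, about 0.35 kg. Origin at the underside midway between the jaws, where the nut's centre belongs; x points out of the jaws. Jaw gap 43 mm with flared tips, throat 24.5 mm behind and jaw ends 25 mm ahead of the origin, head 67 mm wide. Starts right of the unit, jaws pointing away from the robot.
- handle_mid (a point): On top of the larger spanner's handle, 80 mm behind its origin and 10 mm above its underside: a good grasp, near the centre of mass. The handle is 24 mm wide and runs from 43 to 217 mm behind the origin.
- small_spanner: Bystander: a smaller spanner of the same kind, jaw gap 26 mm, about 195 mm long, 8 mm thick, which does not fit. It lies beside the larger one; which of them lies nearer the unit changes.
- spare_nut: Bystander: a loose hex nut 41 mm across flats, 18 mm high.
- spacer: Bystander: aluminium ring 48 mm in diameter, 14 mm high.
- screwdriver: Bystander: screwdriver 200 mm long.
- feed_roller: Bystander: black rubber roller standing upright, 44 mm in diameter, 80 mm high.
- yellow_pot: Bystander: yellow cup 70 mm in diameter, 70 mm high.
- carton: Bystander: cardboard box 90 x 120 x 50 mm.

How it is judged:
By the outcome, as a careful person would: the job done as asked, in the order asked, and still so for the second after the job is handed in, with the robot touching nothing.
It also fails if it takes over 72 s, if anything falls off the work surface, if the arm or the gripper's body presses on something with over 40 N, if the wrist force passes 120 N, or if a joint passes its speed limit or range.

## Working session

There is one attempt and no reset: what is moved stays moved. The work goes in short steps, Python scripts to look and compute and a tool call to move; the robot and the scene stay as the last step left them, time stands still between calls to the robot, and variables do not carry over. Pictures are saved under pics/ and viewed, at most 10 in all, crops included, and the job is handed in when it is done.

Besides the shell and the picture viewer there is one more tool, called after ">>>" by a JSON object that holds its "api" and its "payload", one argument or row to a line. move_arm: Moves the arm, as the interface text tells. Its arguments: {"type":"object","properties":{"dp":{"type":"array","items":{"type":"array","items":{"type":"number"}}},"rotation":{"type":"array","items":{"type":"array","items":{"type":"number"}}},"hand":{"type":"array","items":{"type":"number"}},"newtons":{"type":"number"}},"required":["dp","rotation","hand"]}

```bash
mkdir -p pics
cat > h.py <<'E'
import numpy as np, cv2
from cell import manip, camera
def cam(n):
    c=camera(n); np.savez(f'/tmp/{n}.npz',**c); return c
def load(n): return dict(np.load(f'/tmp/{n}.npz'))
def pix(c,X):
    p=c['R']@np.asarray(X,float)+c['t']; s=p[:2]/p[2]; s=s*(1+c['k1']*(s@s))
    return s*[c['fx'],c['fy']]+[c['cx'],c['cy']]
def ray(c,u,v,z):
    d=(np.array([u,v])-[c['cx'],c['cy']])/[c['fx'],c['fy']]; s=d.copy()
    for _ in range(30): s=d/(1+c['k1']*(s@s))
    w=c['R'].T@np.array([*s,1]); o=-c['R'].T@c['t']
    return o+w*(z-o[2])/w[2]
def save(c,name,box=None,k=1):
    im=c['image'][:,:,::-1]
    if box: x0,y0,x1,y1=box; im=im[y0:y1,x0:x1]
    im=cv2.resize(im,None,fx=k,fy=k,interpolation=cv2.INTER_CUBIC); cv2.imwrite('pics/'+name,im)
E
python3 - <<'E'
from h import *
for n in('top','scene'):
    c=cam(n); save(c,n+'1.png',k=1.42); print(n,c['fx'],c['k1'],-c['R'].T@c['t'],c['R'])
print(manip.read_state())
E
```

```text
top 461.20937015149184 -0.13268364785358852 [ 416.85127068   42.43772646 1128.65562641] [[-0.00524431 -0.99975698  0.02141209]
 [-0.98307728  0.00123344 -0.18318716]
 [ 0.18311623 -0.02201043 -0.98284484]]
scene 398.6974785737447 0.02596247174584218 [1360.6906354   109.45799637  594.62403807] [[-0.08477676  0.99626275 -0.016536  ]
 [ 0.56450835  0.03434811 -0.82471239]
 [-0.82106225 -0.07925115 -0.56531056]]
{'clock': 0.1, 'joints': array([ 1.18936628e+00,  3.00428304e-01,  1.52153505e+00,  9.62093533e-06,
        1.32069479e+00, -6.65904394e-02]), 'qd': array([ 0.00264172, -0.00128105, -0.00345981, -0.00012145,  0.00182212,
       -0.00079203]), 'effort': array([ 1.50076274e-03, -5.32651305e+01, -3.53279722e+01,  7.08811590e-02,
        2.35972193e-02, -7.40817609e-05]), 'eef_pos': array([170.20748285, 522.71061788, 172.92929338]), 'eef_rot': array([-3.14053014e+00, -8.01975907e-05,  2.82675062e+00]), 'wrist_force': array([ 0.01022736, -0.09114146, -0.43258893]), 'moment': array([-0.01946818, -0.00483802,  0.0001924 ]), 'finger_force': 0.0, 'finger_gap': 94.13176832198764}
```

View pics/top1.png

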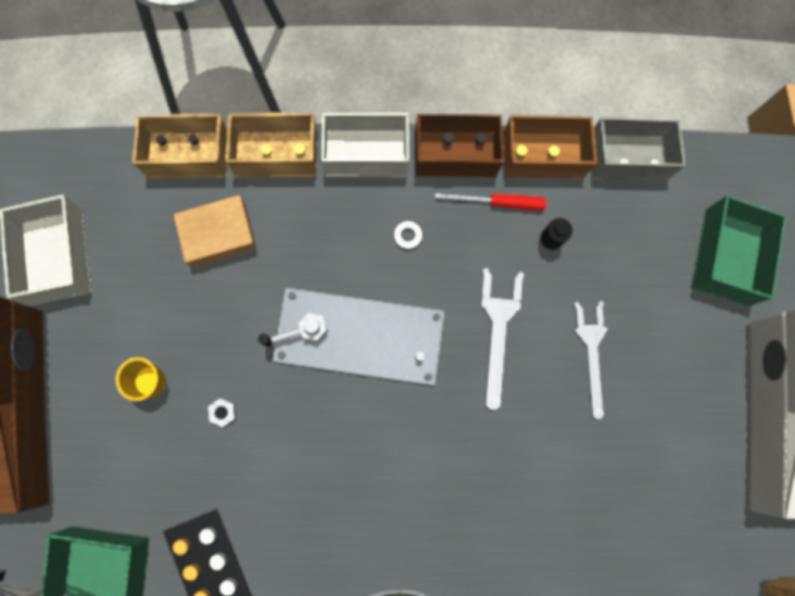

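View pics/scene1.png

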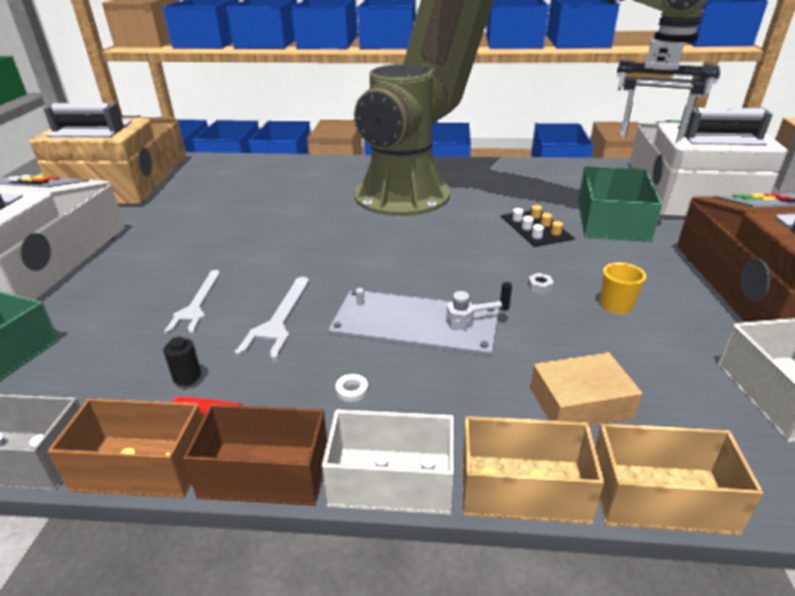

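The top view shows the unit's stud near (313,327), pin near (420,357), knob near (265,340) and the larger spanner from (500,270) to (493,405). I'll enlarge that area.

Run:
```python
from h import *
c=load('top'); save(c,'top2.png',(175,180,375,300),4)
c=load('scene'); save(c,'sc2.png',(160,185,360,255),4)
```

```text
(no output)
```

View pics/top2.png

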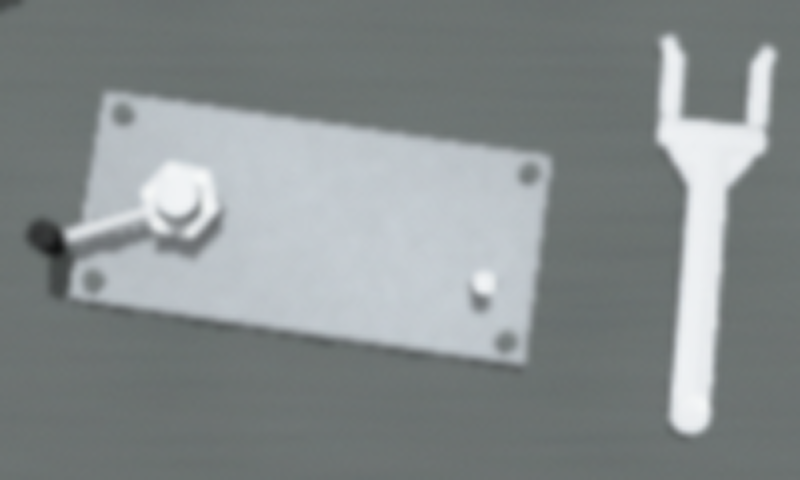

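View pics/sc2.png

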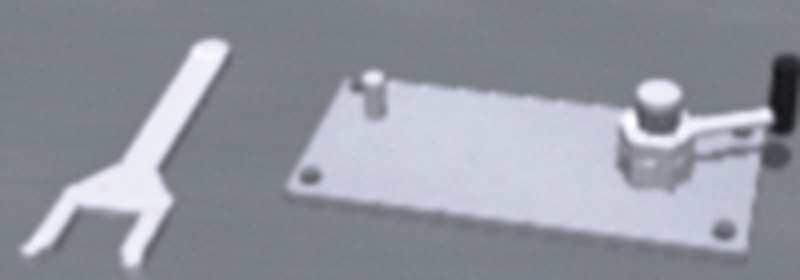

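```bash
cat > m.py <<'E'
from h import *
from scipy.optimize import least_squares
def T(u,v): return np.array([(u+.5)/4-.5+175,(v+.5)/4-.5+180])
def S(u,v): return np.array([(u+.5)/4-.5+160,(v+.5)/4-.5+185])
E
cat > m1.py <<'E'
from m import *
t=load('top'); s=load('scene')
def fit(top,sc):
    def res(p):
        x,y,a=p; R=np.array([[np.cos(a),-np.sin(a)],[np.sin(a),np.cos(a)]]); r=[]
        for c,f,L in((t,T,top),(s,S,sc)):
            for (u,v),(X,Y,Z) in L:
                w=R@[X,Y]+[x,y]; r+=list(pix(c,[*w,Z])-f(u,v))
        return np.array(r)
    o=least_squares(res,[450,100,0],loss='soft_l1'); print(o.x.round(3),np.abs(o.fun).max().round(2),(o.fun.reshape(-1,2)*4).round(1).tolist()); return o.x
B=fit([((106,92),(65,62,12)),((551,156),(65,-218,12)),((526,364),(-65,-218,12)),((70,297),(-65,62,12)),((180,195),(0,0,70)),((483,282),(-22,-185,42))],
 [((660,90),(0,0,70)),((373,76),(-22,-185,42)),((288,190),(65,-218,12)),((748,248),(65,62,12))])
Sp=fit([((690,434),(-217,0,5)),((707.5,200),(-80,0,10)),((668,36),(25,27,10)),((769,46),(25,-27,10)),((717,123),(-24.5,0,10))],
 [((213,40),(-217,0,8)),((30,250),(25,-27,5)),((130,263),(25,27,5)),((107,207),(-24.5,0,10))])
a=B[2];R=np.array([[np.cos(a),-np.sin(a)],[np.sin(a),np.cos(a)]])
for c,p in((t,T(42,232)),(s,S(787,58))):
    k=ray(c,*p,80); d=R.T@(k[:2]-B[:2]); print('knob',k,d,np.hypot(*d),np.arctan2(d[1],d[0]))
for X in((-80,0),): 
    a=Sp[2]; print('handle',Sp[:2]+np.array([np.cos(a),np.sin(a)])*-80)
E
python3 m1.py
```

```text
[ 5.65730e+02  1.42888e+02 -1.44000e-01] 1.33 [[-3.7, -0.9], [1.1, -1.3], [-0.6, 1.2], [-2.9, 2.6], [-4.1, 0.6], [1.2, 0.6], [-1.1, 1.9], [-0.9, 1.3], [-5.3, -0.9], [-1.4, 1.6]]
[ 644.253 -187.386  452.281] 2.52 [[0.2, -1.0], [1.3, 9.4], [10.1, 3.4], [-6.0, 2.6], [-1.8, -1.7], [-0.4, 3.2], [3.4, 9.8], [-8.7, 7.0], [1.3, -0.5]]
knob [543.30626118 218.46203392  80.        ] [-33.04005329  71.57208125] 78.8302475976763 2.003282251534258
knob [539.50443552 218.91842923  80.        ] [-36.8680189   71.47798422] 80.42607192530164 2.0470002968859333
handle [ 564.72225176 -178.73205055]
```

>>> {"api": "move_arm", "payload": {
  "dp": [
    [20,-35,0],
    [20,-35,0],
    [20,-35,0],
    [20,-35,0],
    [20,-35,0],
    [20,-35,0],
    [20,-35,0],
    [20,-35,0],
    [20,-35,0],
    [20,-35,0]
  ],
  "rotation": [
    [0,0,-0.147],
    [0,0,-0.147],
    [0,0,-0.147],
    [0,0,-0.147],
    [0,0,-0.147],
    [0,0,-0.147],
    [0,0,-0.147],
    [0,0,-0.147],
    [0,0,-0.147],
    [0,0,-0.147]
  ],
  "hand": [0.6,0.6,0.6,0.6,0.6,0.6,0.6,0.6,0.6,0.6]
}}

```text
clock: 1.35
eef_pos: [370.7, 171.7, 173.4]
eef_rot: [-3.141, 0.0, 1.352]
wrist_force: [0.0, 0.3, 0.2]
finger_gap: 56.4
finger_force: 0.0
```

>>> {"api": "move_arm", "payload": {
  "dp": [
    [20,-35,0],
    [20,-35,0],
    [20,-35,0],
    [20,-35,0],
    [20,-35,0],
    [20,-35,-10],
    [20,-35,-15],
    [20,-35,-20],
    [20,-35,-25],
    [15,-35,-30]
  ],
  "rotation": [
    [0,0,-0.147],
    [0,0,-0.147],
    [0,0,-0.147],
    [0,0,-0.147],
    [0,0,-0.147],
    [0,0,-0.147],
    [0,0,-0.147],
    [0,0,-0.147],
    [0,0,-0.147],
    [0,0,-0.147]
  ],
  "hand": [0.6,0.6,0.6,0.6,0.6,0.6,0.6,0.6,0.6,0.6]
}}

```text
clock: 2.6
eef_pos: [565.9, -178.3, 72.5]
eef_rot: [3.142, -0.0, -0.118]
wrist_force: [0.1, -0.0, 1.3]
finger_gap: 56.3
finger_force: 0.0
```

>>> {"api": "move_arm", "payload": {
  "dp": [
    [-1,-0.5,-25],
    [0,0,-25],
    [0,0,-19],
    [0,0,0],
    [0,0,0],
    [0,0,0],
    [0,0,0],
    [0,0,0]
  ],
  "rotation": [
    [0,0,0.01],
    [0,0,0],
    [0,0,0],
    [0,0,0],
    [0,0,0],
    [0,0,0],
    [0,0,0],
    [0,0,0]
  ],
  "hand": [0.6,0.6,0.6,0.6,0.1,0.1,0.1,0.1],
  "newtons": 40
}}

```text
clock: 3.6
eef_pos: [564.4, -177.6, 4.8]
eef_rot: [3.141, -0.0, -0.103]
wrist_force: [-0.5, -0.7, 0.9]
finger_gap: 19.6
finger_force: 0.0
```

Run:
```python
from h import *
c=cam('top'); s=cam('scene')
a=c['image'][180:300,290:390]; b=s['image'][175:255,130:260]
a=cv2.resize(a,None,fx=4,fy=4,interpolation=2);b=cv2.resize(b,(400*130//100,320),interpolation=2)
im=np.zeros((480,800,3),np.uint8); im[:,:400]=a; b=cv2.resize(b,(400,246)); im[:246,400:]=b
cv2.imwrite('pics/g3.png',im[:,:,::-1]); print(manip.read_state()['finger_gap'],manip.read_state()['finger_force'])
```

```text
11.831269618962638 0.0
```

View pics/g3.png

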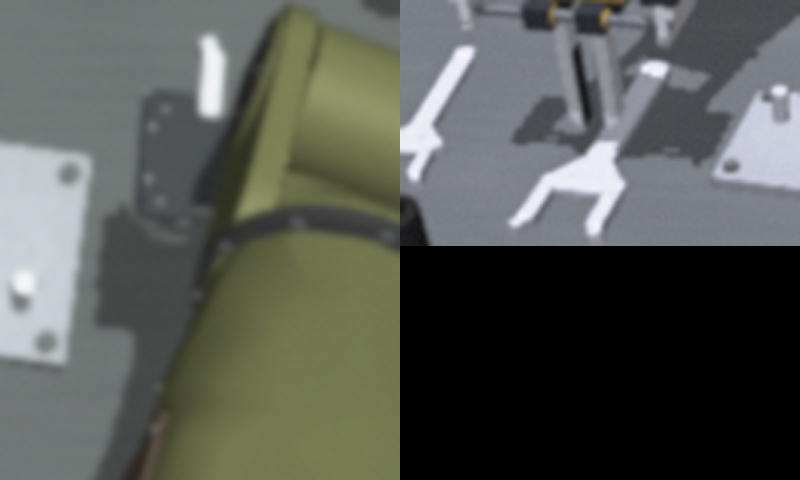

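Run:
```python
from m import *
t=load('top'); s=load('scene')
for p in((707.5,200),(691,390),(690,415)): print('top',ray(t,*T(*p),10))
for p in((150,140),(140,150),(213,45)): print('sc',ray(s,*S(*p),10))
st=manip.read_state(); print(st['eef_pos'],st['eef_rot'],st['joints'])
q=pix(s,st['eef_pos']); print(q,(q-[130,175])*400/130+[400,0])
# new scene crop points: handle edges
def G(u,v): return np.array([(u-400+.5)*130/400-.5+130,(v+.5)*80/246-.5+175])
for p in((578,124),(612,122),(655,68),(467,50)): print(p,ray(s,*G(*p),5))
```

```text
top [ 570.56294108 -178.12839461   10.        ]
top [ 454.33929042 -164.23585368   10.        ]
top [ 439.28739768 -163.19708037   10.        ]
sc [ 549.95580734 -177.16112668   10.        ]
sc [ 561.1496447 -180.7249971   10.       ]
sc [ 434.10389792 -162.17175485   10.        ]
[ 564.33283863 -177.54646715    4.57561036] [ 3.14155194e+00 -1.55347461e-04 -1.03195845e-01] [-3.66714671e-01  5.75947483e-01  1.54758746e+00  1.35947752e-06
  1.01789712e+00  1.30727679e+00]
[195.82374644 224.64396188] [602.53460444 152.75065192]
(578, 124) [ 523.81971213 -210.17616647    5.        ]
(612, 122) [ 519.08624973 -181.91963565    5.        ]
(655, 68) [ 430.96381975 -164.38923095    5.        ]
(467, 50) [ 410.03391766 -347.47616014    5.        ]
```

The scene crop shows fingers at about (578,124) and (612,122) that look short of the bench, above the handle. I'll enlarge it.

Run:
```python
from h import *
s=load('scene'); save(s,'g4.png',(160,165,230,245),7)
print((pix(s,[564.3,-177.5,4.6])-[160,165])*7, (pix(s,[564.3,-177.5,35])-[160,165])*7, (pix(s,[564.3,-177.5,102])-[160,165])*7)
```

```text
[250.9066149  417.40448889] [239.49114757 348.16116989] [212.80129156 186.72136634]
```

View pics/g4.png

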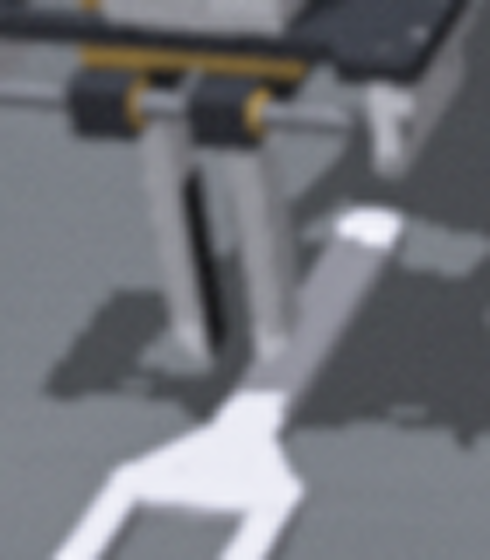

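Run:
```python
from h import *
t=load('top'); s=load('scene')
for z in (110,130,160): print(z,ray(t,326,218.2,z), ray(t,326,202.5,z)-ray(t,326,234,z))
# scene points in g4: rail joints
for p in((105,105),(230,105),(192,365),(268,355)):
    for z in (5,35,105,130): print(p,z,ray(s,160+p[0]/7,165+p[1]/7,z).round(0))
```

```text
110 [ 582.96582764 -101.39969562  110.        ] [71.74420203 -1.86980171  0.        ]
130 [579.70438084 -98.57563186 130.        ] [70.33559641 -1.83309054  0.        ]
160 [574.81221063 -94.33953621 160.        ] [ 6.82226880e+01 -1.77802380e+00 -1.13686838e-13]
(105, 105) 5 [ 344. -298.    5.]
(105, 105) 35 [ 395. -278.   35.]
(105, 105) 105 [ 516. -229.  105.]
(105, 105) 130 [ 559. -212.  130.]
(230, 105) 5 [ 341. -245.    5.]
(230, 105) 35 [ 392. -227.   35.]
(230, 105) 105 [ 514. -185.  105.]
(230, 105) 130 [ 557. -170.  130.]
(192, 365) 5 [ 534. -208.    5.]
(192, 365) 35 [ 576. -192.   35.]
(192, 365) 105 [ 674. -154.  105.]
(192, 365) 130 [ 709. -140.  130.]
(268, 355) 5 [ 525. -181.    5.]
(268, 355) 35 [ 568. -166.   35.]
(268, 355) 105 [ 667. -132.  105.]
(268, 355) 130 [ 702. -119.  130.]
```

>>> {"api": "move_arm", "payload": {
  "dp": [
    [0,0,0],
    [0,0,0],
    [0,0,0],
    [0,0,-10],
    [0,0,-8],
    [0,0,-2],
    [0,0,0]
  ],
  "rotation": [
    [0,0,0],
    [0,0,0],
    [0,0,0],
    [0,0,0],
    [0,0,0],
    [0,0,0],
    [0,0,0]
  ],
  "hand": [0.6,0.6,0.6,0.6,0.6,0.6,0.6]
}}

```text
clock: 4.58
eef_pos: [564.2, -177.5, -15.8]
eef_rot: [-3.141, 0.0, -0.103]
wrist_force: [0.5, -0.9, -0.6]
finger_gap: 56.6
finger_force: 0.0
```

>>> {"api": "move_arm", "payload": {
  "dp": [
    [0,0,-4],
    [0,0,-3],
    [0,0,0]
  ],
  "rotation": [
    [0,0,0],
    [0,0,0],
    [0,0,0]
  ],
  "hand": [0.6,0.6,0.6]
}}

```text
clock: 4.95
eef_pos: [564.2, -177.5, -22.8]
eef_rot: [-3.141, 0.0, -0.103]
wrist_force: [0.4, 0.4, 0.1]
finger_gap: 56.2
finger_force: 0.0
```

>>> {"api": "move_arm", "payload": {
  "dp": [
    [0,0,-2],
    [0,0,-1],
    [0,0,0]
  ],
  "rotation": [
    [0,0,0],
    [0,0,0],
    [0,0,0]
  ],
  "hand": [0.6,0.6,0.6]
}}

```text
clock: 5.32
eef_pos: [564.2, -177.5, -25.6]
eef_rot: [-3.142, 0.0, -0.103]
wrist_force: [0.5, 0.8, 0.3]
finger_gap: 56.6
finger_force: 0.0
```

>>> {"api": "move_arm", "payload": {
  "dp": [
    [0,0,-1],
    [0,0,-1],
    [0,0,0]
  ],
  "rotation": [
    [0,0,0],
    [0,0,0],
    [0,0,0]
  ],
  "hand": [0.6,0.6,0.6]
}}

```text
clock: 5.7
eef_pos: [564.2, -177.5, -27.6]
eef_rot: [-3.142, 0.0, -0.103]
wrist_force: [0.0, 0.4, -0.1]
finger_gap: 56.4
finger_force: 0.0
```

>>> {"api": "move_arm", "payload": {
  "dp": [
    [0,0,-1],
    [0,0,-1],
    [0,0,0]
  ],
  "rotation": [
    [0,0,0],
    [0,0,0],
    [0,0,0]
  ],
  "hand": [0.6,0.6,0.6]
}}

```text
clock: 6.08
eef_pos: [564.2, -177.5, -29.7]
eef_rot: [-3.142, 0.0, -0.103]
wrist_force: [-0.2, -0.0, 0.4]
finger_gap: 56.4
finger_force: 0.0
```

>>> {"api": "move_arm", "payload": {
  "dp": [
    [0,0,-1],
    [0,0,0]
  ],
  "rotation": [
    [0,0,0],
    [0,0,0]
  ],
  "hand": [0.6,0.6]
}}

```text
clock: 6.32
eef_pos: [564.2, -177.5, -30.6]
eef_rot: [-3.142, 0.0, -0.103]
wrist_force: [-0.0, 0.6, -0.5]
finger_gap: 56.4
finger_force: 0.0
```

Still no contact, so the tips should now be a few mm above the bench; I'll close here.

>>> {"api": "move_arm", "payload": {
  "dp": [
    [0,0,0],
    [0,0,0],
    [0,0,0],
    [0,0,0],
    [0,0,0]
  ],
  "rotation": [
    [0,0,0],
    [0,0,0],
    [0,0,0],
    [0,0,0],
    [0,0,0]
  ],
  "hand": [0.1,0.1,0.1,0.1,0.1],
  "newtons": 40
}}

```text
clock: 6.95
eef_pos: [564.3, -177.5, -30.6]
eef_rot: [-3.142, 0.0, -0.103]
wrist_force: [0.2, 1.3, 0.4]
finger_gap: 23.4
finger_force: 40.0
```

>>> {"api": "move_arm", "payload": {
  "dp": [
    [0,0,10],
    [0,0,20],
    [0,0,20],
    [0,0,10],
    [0,0,0]
  ],
  "rotation": [
    [0,0,0],
    [0,0,0],
    [0,0,0],
    [0,0,0],
    [0,0,0]
  ],
  "hand": [0.1,0.1,0.1,0.1,0.1]
}}

```text
clock: 7.58
eef_pos: [564.7, -177.7, 30.5]
eef_rot: [3.141, -0.002, -0.103]
wrist_force: [-0.8, -0.4, -3.9]
finger_gap: 23.3
finger_force: 40.0
```

>>> {"api": "move_arm", "payload": {
  "dp": [
    [-2,18,0],
    [-2,18,0],
    [-2,18,0],
    [-2,18,0],
    [-2,18,0],
    [-2,18,0],
    [-2,18,0],
    [-2,18,0],
    [-2,18,0],
    [-1,15,0]
  ],
  "rotation": [
    [0,0,0.153],
    [0,0,0.153],
    [0,0,0.153],
    [0,0,0.153],
    [0,0,0.153],
    [0,0,0.153],
    [0,0,0.153],
    [0,0,0.153],
    [0,0,0.153],
    [0,0,0.153]
  ],
  "hand": [0.1,0.1,0.1,0.1,0.1,0.1,0.1,0.1,0.1,0.1]
}}

```text
clock: 8.82
eef_pos: [544.7, 0.1, 28.8]
eef_rot: [-3.14, 0.0, 1.432]
wrist_force: [0.2, -0.2, -2.7]
finger_gap: 23.6
finger_force: 40.0
```

Run:
```python
from h import *
s=cam('scene'); t=cam('top'); st=manip.read_state(); print(st['eef_pos'],st['eef_rot'],st['finger_gap'],st['wrist_force'])
a=t['image'][180:300,175:375]; b=s['image'][160:255,190:360]
im=np.vstack([cv2.resize(b,(620,346),interpolation=2),np.pad(cv2.resize(a,(420,252),interpolation=2),((0,0),(0,200),(0,0)))])
cv2.imwrite('pics/g5.png',im[:,:,::-1]); print(im.shape)
```

```text
[5.44808546e+02 5.05399850e-01 2.88542284e+01] [-3.14043631e+00 -5.92578132e-05  1.43008861e+00] 23.897852552697458 [ 0.02680036 -0.73626496 -3.45169386]
(598, 620, 3)
```

View pics/g5.png

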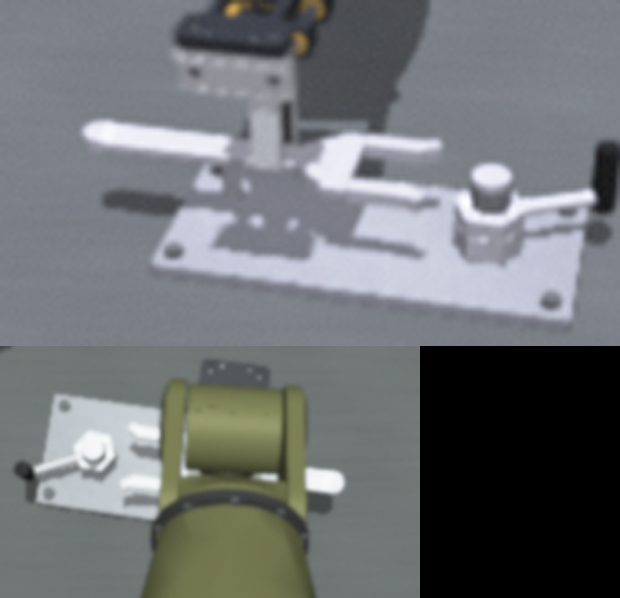

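```bash
cat > m2.py <<'E'
from m import *
t=load('top'); s=load('scene')
def G(u,v): return np.array([(u+.5)/3.647-.5+190,(v+.5)/3.642-.5+160])
def H(u,v): return np.array([(u+.5)/2.1-.5+175,(v-346+.5)/2.1-.5+180])
L=[(t,H(131,427),(25,27,67)),(t,H(122,482),(25,-27,67)) ,(t,H(345,483),(-217,0,64)),
   (s,G(440,146),(25,27,64)),(s,G(436,201),(25,-27,64)),(s,G(84,130),(-217,0,64))]
# left jaw(+y spanner) is towards base -x
def res(p):
    x,y,a,z=p; R=np.array([[np.cos(a),-np.sin(a)],[np.sin(a),np.cos(a)]]); r=[]
    for c,q,(X,Y,Z) in L:
        Y=Y if c is s else -Y
        r+=list(pix(c,[*(R@[X,Y]+[x,y]),Z+z])-q)
    return np.array(r+[z/5])
o=least_squares(res,[556,78,1.43,0]); print(o.x.round(3),o.fun[:-1].reshape(-1,2).round(1).tolist())
for c,q,(X,Y,Z) in L: print(ray(c,*q,Z).round(1))
b=np.array([565.7,142.9]);a=-.144;R=np.array([[np.cos(a),-np.sin(a)],[np.sin(a),np.cos(a)]])
print('origin in base',R.T@(o.x[:2]-b),'yaw',o.x[2]-a-np.pi/2)
E
python3 m2.py
```

```text
[555.842  80.94    1.437   2.99 ] [[-0.8, 1.6], [0.1, -1.7], [-1.0, -0.0], [0.1, 0.9], [-2.3, -2.0], [0.6, 1.1]]
[590.1 100.4  67. ]
[528.9 109.8  67. ]
[ 527.2 -136.9   64. ]
[523.4 109.   64. ]
[589.5 107.7  64. ]
[ 517.1 -138.2   64. ]
origin in base [ -0.86425925 -62.73291105] yaw 0.010267008071011885
```

>>> {"api": "move_arm", "payload": {
  "dp": [
    [1.2,0,-12],
    [0,0,-14],
    [0,0,-12],
    [0,0,-6],
    [0,0,-2],
    [0,0,0]
  ],
  "rotation": [
    [0,0,-0.003],
    [0,0,0],
    [0,0,0],
    [0,0,0],
    [0,0,0],
    [0,0,0]
  ],
  "hand": [0.1,0.1,0.1,0.1,0.1,0.1]
}}

```text
clock: 9.68
eef_pos: [546.6, -0.5, -16.4]
eef_rot: [3.141, -0.0, 1.424]
wrist_force: [0.6, 0.3, -2.8]
finger_gap: 23.7
finger_force: 40.0
```

>>> {"api": "move_arm", "payload": {
  "dp": [
    [1,8.3,0],
    [1,8.3,-0.5],
    [1.1,8.3,-0.5],
    [0,0,0]
  ],
  "rotation": [
    [0,0,0],
    [0,0,0],
    [0,0,0],
    [0,0,0]
  ],
  "hand": [0.1,0.1,0.1,0.1]
}}

```text
clock: 10.18
eef_pos: [549.6, 25.1, -17.6]
eef_rot: [-3.142, -0.0, 1.425]
wrist_force: [-1.0, -0.4, -3.6]
finger_gap: 23.5
finger_force: 40.0
```

Run:
```python
from h import *
s=cam('scene'); t=cam('top'); st=manip.read_state(); print(st['eef_pos'],st['eef_rot'],st['finger_gap'],st['wrist_force'])
a=t['image'][195:255,180:260]; b=s['image'][190:250,240:360]
im=np.vstack([cv2.resize(b,(600,300),interpolation=2),np.pad(cv2.resize(a,(400,300),interpolation=2),((0,0),(0,200),(0,0)))])
cv2.imwrite('pics/g6.png',im[:,:,::-1])
```

```text
[549.55769804  24.4728603  -17.5855029 ] [-3.14151125e+00  6.06194867e-05  1.42415165e+00] 23.530014697942345 [-0.11073982  0.65619492 -3.43789493]
```

View pics/g6.png

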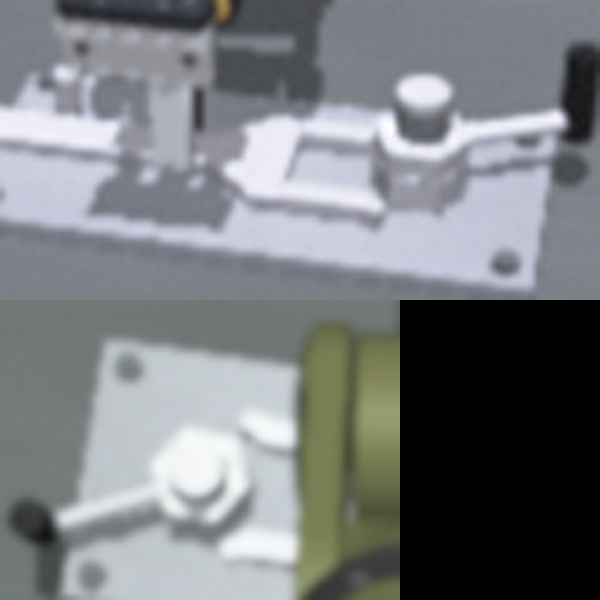

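Run:
```python
from m import *
t=load('top'); s=load('scene')
H=lambda u,v:((u+.5)/5-.5+180,(v-300+.5)/5-.5+195)
G=lambda u,v:((u+.5)/5-.5+240,(v+.5)/5-.5+190)
a=-.144;R=np.array([[np.cos(a),-np.sin(a)],[np.sin(a),np.cos(a)]]);b=[565.7,142.9]
for n,c,p,z in(('tipU',t,H(243,416),22),('tipL',t,H(222,547),22),('stud',t,H(197,470),70),('sc tipnear',s,G(384,203),18),('sc stud',s,G(425,92),70),('sc throat-near',s,G(285,195),23),('throat-far',s,G(302,147),23)):
    print(n,(R.T@(ray(c,*p,z)[:2]-b)).round(1))
```

```text
tipU [ 35.3 -13.5]
tipL [-29.2 -13.3]
stud [-0.  -0.9]
sc tipnear [ 23.3 -13.5]
sc stud [1.6 0.8]
sc throat-near [ 33.4 -60.1]
throat-far [ -7.7 -59.5]
```

Run:
```python
from m import *
t=load('top')
H=lambda u,v:((u+.5)/5-.5+180,(v-300+.5)/5-.5+195)
a=-.144;R=np.array([[np.cos(a),-np.sin(a)],[np.sin(a),np.cos(a)]]);b=[565.7,142.9]
g=t['image'].mean(2)
for u in (234,235,236,237,238):  # columns just left of the arm
    col=g[214:250,u]; print(u,col.astype(int).tolist())
for p in((280,434),(280,531)): print((R.T@(ray(t,*H(*p),22)[:2]-b)).round(1))
```

```text
234 [207, 208, 209, 215, 227, 240, 246, 246, 242, 224, 185, 174, 191, 203, 207, 207, 207, 207, 207, 206, 205, 205, 204, 204, 203, 204, 212, 227, 239, 245, 246, 241, 223, 188, 183, 195]
235 [207, 207, 208, 212, 224, 238, 245, 246, 243, 229, 191, 166, 183, 202, 208, 209, 208, 208, 208, 207, 206, 206, 205, 205, 205, 205, 211, 224, 238, 245, 246, 243, 229, 196, 183, 195]
236 [206, 205, 206, 210, 221, 236, 244, 246, 244, 233, 197, 164, 178, 199, 206, 208, 207, 207, 206, 206, 205, 205, 205, 206, 205, 205, 209, 222, 237, 245, 246, 244, 233, 200, 178, 190]
237 [198, 197, 198, 200, 211, 227, 238, 241, 240, 230, 195, 161, 170, 189, 196, 199, 199, 199, 200, 200, 201, 203, 204, 203, 204, 202, 205, 217, 233, 242, 244, 242, 231, 197, 167, 177]
238 [170, 169, 169, 170, 178, 196, 211, 218, 217, 203, 169, 139, 145, 160, 167, 170, 173, 174, 176, 179, 185, 189, 194, 196, 194, 190, 189, 199, 220, 230, 231, 228, 217, 180, 150, 158]
[ 29.1 -32.6]
[-17.6 -39.8]
```

Run:
```python
from m import *
t=load('top')
a=-.144;R=np.array([[np.cos(a),-np.sin(a)],[np.sin(a),np.cos(a)]]);b=[565.7,142.9]
for v in(218.2,223.6,241.3,246.6,232.4): print(v,(R.T@(ray(t,236,v,23)[:2]-b)).round(1))
# stud from image
g=t['image'].mean(2); print(g[218:240,219].astype(int).tolist()); print(g[229,205:235].astype(int).tolist())
```

```text
218.2 [ 36.9 -32.5]
223.6 [ 23.8 -34.5]
241.3 [-18.8 -41. ]
246.6 [-31.4 -42.9]
232.4 [  2.6 -37.7]
[203, 208, 221, 237, 245, 247, 246, 246, 246, 246, 246, 246, 246, 245, 241, 222, 173, 144, 152, 163, 159, 139]
[197, 196, 196, 198, 205, 223, 239, 244, 242, 241, 243, 245, 245, 246, 246, 246, 246, 245, 235, 218, 223, 242, 243, 231, 208, 199, 202, 205, 206, 207]
```

Run:
```python
from m import *
t=load('top')
a=-.144;R=np.array([[np.cos(a),-np.sin(a)],[np.sin(a),np.cos(a)]]);b=[565.7,142.9]
for v in(220.3,233.3,226.8): print(v,(R.T@(ray(t,219,v,46)[:2]-b)).round(1))
st=manip.read_state(); d=R.T@(st['eef_pos'][:2]-b); print('tcp',d)
```

```text
220.3 [22.6  4.9]
233.3 [-8.1  0. ]
226.8 [7.2 2.5]
tcp [   1.01940469 -119.51787375]
```

>>> {"api": "move_arm", "payload": {
  "dp": [
    [-2,0.3,0],
    [0.7,5,0],
    [0.7,5,0],
    [0,0,0]
  ],
  "rotation": [
    [0,0,0.003],
    [0,0,0],
    [0,0,0],
    [0,0,0]
  ],
  "hand": [0.1,0.1,0.1,0.1],
  "newtons": 25
}}

```text
clock: 10.78
eef_pos: [549.1, 35.1, -17.6]
eef_rot: [3.142, -0.0, 1.427]
wrist_force: [-0.3, -0.5, -2.8]
finger_gap: 23.3
finger_force: 25.0
```

>>> {"api": "move_arm", "payload": {
  "dp": [
    [0.7,5,0],
    [0.7,5,0],
    [0.7,5,0],
    [0.6,4,0],
    [0,0,0]
  ],
  "rotation": [
    [0,0,0],
    [0,0,0],
    [0,0,0],
    [0,0,0],
    [0,0,0]
  ],
  "hand": [0.1,0.1,0.1,0.1,0.1]
}}

```text
clock: 11.4
eef_pos: [551.8, 54.0, -17.5]
eef_rot: [3.141, -0.0, 1.427]
wrist_force: [2.2, 0.2, -3.1]
finger_gap: 23.7
finger_force: 25.0
```

>>> {"api": "move_arm", "payload": {
  "dp": [
    [0.8,3,0],
    [0.7,3,0],
    [0.3,2,0],
    [0,0,0]
  ],
  "rotation": [
    [0,0,0],
    [0,0,0],
    [0,0,0],
    [0,0,0]
  ],
  "hand": [0.1,0.1,0.1,0.1]
}}

```text
clock: 11.9
eef_pos: [553.4, 61.8, -17.6]
eef_rot: [-3.141, 0.0, 1.427]
wrist_force: [-0.4, -0.6, -3.5]
finger_gap: 23.9
finger_force: 25.0
```

>>> {"api": "move_arm", "payload": {
  "dp": [
    [0.1,1,0],
    [0.1,1,0],
    [0,0,0]
  ],
  "rotation": [
    [0,0,0],
    [0,0,0],
    [0,0,0]
  ],
  "hand": [0.1,0.1,0.1]
}}

```text
clock: 12.28
eef_pos: [553.7, 63.7, -17.6]
eef_rot: [-3.142, 0.0, 1.427]
wrist_force: [-1.2, 0.1, -3.1]
finger_gap: 23.9
finger_force: 25.0
```

>>> {"api": "move_arm", "payload": {
  "dp": [
    [0.1,1,0],
    [0,0,0]
  ],
  "rotation": [
    [0,0,0],
    [0,0,0]
  ],
  "hand": [0.1,0.1]
}}

```text
clock: 12.52
eef_pos: [553.8, 64.7, -17.6]
eef_rot: [-3.142, 0.0, 1.427]
wrist_force: [-0.7, -0.9, -2.9]
finger_gap: 23.6
finger_force: 25.0
```

>>> {"api": "move_arm", "payload": {
  "dp": [
    [0.1,1,0],
    [0,0,0]
  ],
  "rotation": [
    [0,0,0],
    [0,0,0]
  ],
  "hand": [0.1,0.1]
}}

```text
clock: 12.78
eef_pos: [553.8, 65.1, -17.6]
eef_rot: [-3.141, 0.001, 1.427]
wrist_force: [-0.8, -6.0, -2.8]
finger_gap: 23.8
finger_force: 25.0
```

>>> {"api": "move_arm", "payload": {
  "dp": [
    [-0.1,-1,-0.5],
    [0,0,-0.3],
    [0,0,0],
    [0,0,0],
    [0,0,0],
    [0,0,5],
    [0,0,20],
    [0,0,40],
    [0,0,40]
  ],
  "rotation": [
    [0,0,0],
    [0,0,0],
    [0,0,0],
    [0,0,0],
    [0,0,0],
    [0,0,0],
    [0,0,0],
    [0,0,0],
    [0,0,0]
  ],
  "hand": [0.1,0.1,0.5,0.5,0.5,0.5,0.5,0.5,0.5]
}}

```text
clock: 13.9
eef_pos: [553.6, 64.7, 88.1]
eef_rot: [-3.141, -0.0, 1.427]
wrist_force: [0.4, -0.9, 0.3]
finger_gap: 47.0
finger_force: 0.0
```

>>> {"api": "move_arm", "payload": {
  "dp": [
    [-10,30,0],
    [-10,30,0],
    [-10,30,0],
    [-10,30,0],
    [-3.4,24.6,0],
    [0,0,-30],
    [0,0,-25],
    [0,0,-15],
    [0,0,0]
  ],
  "rotation": [
    [0,0,0.09],
    [0,0,0.09],
    [0,0,0.09],
    [0,0,0.09],
    [0,0,0.089],
    [0,0,0],
    [0,0,0],
    [0,0,0],
    [0,0,0]
  ],
  "hand": [0,0,0,0,0,0,0,0,0]
}}

```text
clock: 15.02
eef_pos: [510.1, 209.1, 16.2]
eef_rot: [-3.14, 0.0, 1.876]
wrist_force: [-0.1, -0.0, 0.7]
finger_gap: 0.5
finger_force: 0.0
```

Run:
```python
from h import *
s=cam('scene'); t=cam('top'); st=manip.read_state(); print(st['eef_pos'],st['eef_rot'],st['finger_gap'],st['wrist_force'])
a=t['image'][180:300,175:315]; b=s['image'][160:260,230:400]
im=np.vstack([cv2.resize(b,(595,350),interpolation=2),np.pad(cv2.resize(a,(280,240),interpolation=2),((0,0),(0,315),(0,0)))])
cv2.imwrite('pics/g7.png',im[:,:,::-1])
```

```text
[510.90405801 209.35710991  17.52485627] [ 3.14049227e+00 -6.11893849e-06  1.87568702e+00] 0.10977974491547778 [ 0.93585784 -0.17692966 -0.32740907]
```

View pics/g7.png

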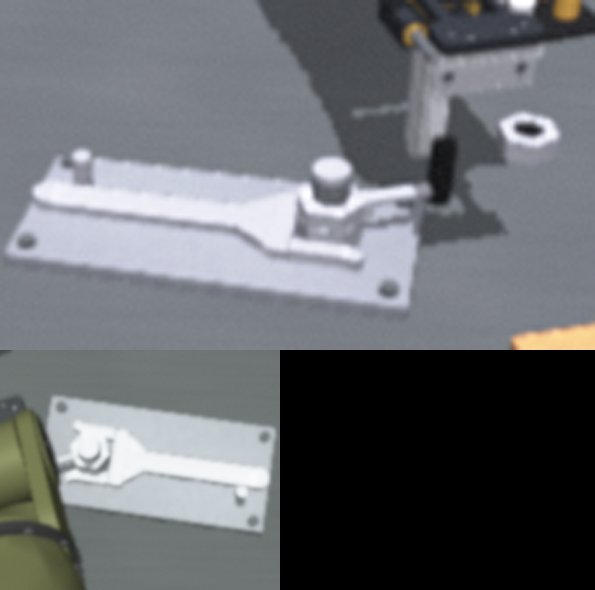

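```bash
cat > arc.py <<'E'
import numpy as np
S=np.array([565.7,142.9])
def P(f): return S+80*np.array([np.cos(f),np.sin(f)])-21.5*np.array([np.sin(f),-np.cos(f)])
if __name__=='__main__':
    for f in np.arange(1.876,0.6,-0.06): print(round(f,3),P(f).round(1),(P(f-.06)-P(f)).round(1),'t',np.sin(f).round(2),-np.cos(f).round(2))
E
python3 arc.py
```

```text
1.876 [521.2 212.7] [4.3 2.5] t 0.95 0.3
1.816 [525.4 215.3] [4.4 2.3] t 0.97 0.24
1.756 [529.8 217.6] [4.5 2. ] t 0.98 0.18
1.696 [534.4 219.6] [4.7 1.7] t 0.99 0.12
1.636 [539.  221.3] [4.8 1.5] t 1.0 0.07
1.576 [543.8 222.8] [4.8 1.2] t 1.0 0.01
1.516 [548.6 224. ] [4.9 0.9] t 1.0 -0.05
1.456 [553.5 224.8] [4.9 0.6] t 0.99 -0.11
1.396 [558.4 225.4] [5.  0.3] t 0.98 -0.17
1.336 [563.4 225.7] [ 5. -0.] t 0.97 -0.23
1.276 [568.4 225.7] [ 5.  -0.3] t 0.96 -0.29
1.216 [573.3 225.4] [ 4.9 -0.6] t 0.94 -0.35
1.156 [578.3 224.8] [ 4.9 -0.9] t 0.92 -0.4
1.096 [583.2 223.9] [ 4.8 -1.2] t 0.89 -0.46
1.036 [588.  222.7] [ 4.7 -1.5] t 0.86 -0.51
0.976 [592.7 221.2] [ 4.6 -1.8] t 0.83 -0.56
0.916 [597.4 219.4] [ 4.5 -2. ] t 0.79 -0.61
0.856 [601.9 217.4] [ 4.4 -2.3] t 0.76 -0.66
0.796 [606.3 215.1] [ 4.3 -2.6] t 0.71 -0.7
0.736 [610.6 212.5] [ 4.1 -2.8] t 0.67 -0.74
0.676 [614.7 209.7] [ 3.9 -3.1] t 0.63 -0.78
0.616 [618.6 206.7] [ 3.7 -3.3] t 0.58 -0.82
```

>>> {"api": "move_arm", "payload": {
  "dp": [
    [5,1.7,0],
    [5.5,1.7,0],
    [4.3,2.5,0],
    [4.4,2.3,0],
    [4.5,2,0],
    [0,0,0]
  ],
  "rotation": [
    [0,0,0],
    [0,0,0],
    [0,0,-0.06],
    [0,0,-0.06],
    [0,0,-0.06],
    [0,0,0]
  ],
  "hand": [0,0,0,0,0,0]
}}

```text
clock: 15.88
eef_pos: [534.6, 219.6, 16.8]
eef_rot: [3.141, -0.0, 1.696]
wrist_force: [-0.4, 0.5, 0.5]
finger_gap: 0.5
finger_force: 0.0
```

>>> {"api": "move_arm", "payload": {
  "dp": [
    [4.7,1.7,0],
    [4.8,1.5,0],
    [4.8,1.2,0],
    [4.9,0.9,0],
    [4.9,0.6,0],
    [0,0,0]
  ],
  "rotation": [
    [0,0,-0.06],
    [0,0,-0.06],
    [0,0,-0.06],
    [0,0,-0.06],
    [0,0,-0.06],
    [0,0,0]
  ],
  "hand": [0,0,0,0,0,0]
}}

```text
clock: 16.62
eef_pos: [558.3, 225.3, 16.7]
eef_rot: [3.141, -0.0, 1.397]
wrist_force: [0.1, 0.1, -0.5]
finger_gap: 0.8
finger_force: 0.0
```

```bash
cat > kn.py <<'E'
from h import *
s=cam('scene'); g=s['image'].max(2)
x0,y0=300,190; w=g[y0:270,x0:400]
n,l,st,c=cv2.connectedComponentsWithStats((w<45).astype(np.uint8))
S=np.array([565.7,142.9])
for i in range(1,n):
    if st[i,4]>20:
        u=c[i]+[x0,y0]; k=ray(s,*u,57); d=k[:2]-S; print(st[i],k.round(0),np.hypot(*d).round(1),'phi',np.arctan2(d[1],d[0]).round(3))
print(manip.read_state()['wrist_force'])
E
python3 kn.py
```

```text
[ 54  20   8  18 105] [586. 221.  57.] 80.9 phi 1.314
[-0.77323542  0.03046525  0.77995163]
```

>>> {"api": "move_arm", "payload": {
  "dp": [
    [5,0.3,0],
    [5,0,0],
    [2.5,-0.1,0],
    [0,0,0]
  ],
  "rotation": [
    [0,0,-0.06],
    [0,0,-0.06],
    [0,0,-0.03],
    [0,0,0]
  ],
  "hand": [0,0,0,0]
}}

```text
clock: 17.18
eef_pos: [570.7, 225.5, 16.7]
eef_rot: [3.142, -0.0, 1.247]
wrist_force: [-0.2, 0.9, -0.1]
finger_gap: 0.3
finger_force: 0.0
```

>>> {"api": "move_arm", "payload": {
  "dp": [
    [2.5,-0.2,0],
    [2.5,-0.3,0],
    [0,0,0]
  ],
  "rotation": [
    [0,0,-0.03],
    [0,0,-0.03],
    [0,0,0]
  ],
  "hand": [0,0,0]
}}

```text
clock: 17.55
eef_pos: [575.9, 225.0, 16.6]
eef_rot: [3.141, -0.0, 1.185]
wrist_force: [-0.5, 0.4, -0.1]
finger_gap: 0.7
finger_force: 0.0
```

>>> {"api": "move_arm", "payload": {
  "dp": [
    [2.4,-0.4,0],
    [2.4,-0.5,0],
    [0,0,0]
  ],
  "rotation": [
    [0,0,-0.03],
    [0,0,-0.03],
    [0,0,0]
  ],
  "hand": [0,0,0]
}}

```text
clock: 17.92
eef_pos: [580.6, 224.2, 16.6]
eef_rot: [-3.142, -0.0, 1.125]
wrist_force: [0.0, 1.7, 0.8]
finger_gap: 0.5
finger_force: 0.5
```

```bash
python3 kn.py
```

```text
[ 52  24   8  19 113] [606. 215.  57.] 82.2 phi 1.062
[ 0.22590351  0.79707576 -0.33527345]
```

>>> {"api": "move_arm", "payload": {
  "dp": [
    [2.4,-0.6,0],
    [2.4,-0.7,0],
    [0,0,0]
  ],
  "rotation": [
    [0,0,-0.03],
    [0,0,-0.03],
    [0,0,0]
  ],
  "hand": [0,0,0]
}}

```text
clock: 18.35
eef_pos: [585.5, 222.8, 16.6]
eef_rot: [3.141, -0.0, 1.065]
wrist_force: [-0.1, 1.8, 0.3]
finger_gap: 0.4
finger_force: 0.5
```

>>> {"api": "move_arm", "payload": {
  "dp": [
    [2.4,-0.7,0],
    [0,0,0]
  ],
  "rotation": [
    [0,0,-0.03],
    [0,0,0]
  ],
  "hand": [0,0]
}}

```text
clock: 18.6
eef_pos: [587.8, 222.1, 16.6]
eef_rot: [3.142, -0.0, 1.035]
wrist_force: [-0.7, 1.2, 0.3]
finger_gap: 0.7
finger_force: 0.6
```

>>> {"api": "move_arm", "payload": {
  "dp": [
    [2.3,-0.8,0],
    [0,0,0]
  ],
  "rotation": [
    [0,0,-0.03],
    [0,0,0]
  ],
  "hand": [0,0]
}}

```text
clock: 18.85
eef_pos: [590.0, 221.4, 16.6]
eef_rot: [-3.141, -0.0, 1.005]
wrist_force: [-2.0, 2.7, 0.9]
finger_gap: 0.4
finger_force: 1.4
```

>>> {"api": "move_arm", "payload": {
  "dp": [
    [2.3,-0.9,0],
    [0,0,0]
  ],
  "rotation": [
    [0,0,-0.03],
    [0,0,0]
  ],
  "hand": [0,0]
}}

```text
clock: 19.1
eef_pos: [592.2, 220.7, 16.6]
eef_rot: [-3.141, -0.0, 0.974]
wrist_force: [-3.2, 5.0, 0.4]
finger_gap: 0.7
finger_force: 2.5
```

```bash
python3 kn.py
python3 - <<'E'
from h import *
s=load('scene'); save(s,'g8.png',(225,185,385,265),5)
E
```

```text
[ 50  26   8  19 117] [615. 210.  57.] 82.9 phi 0.937
[-3.2902831   4.51543099  0.16994867]
```

View pics/g8.png

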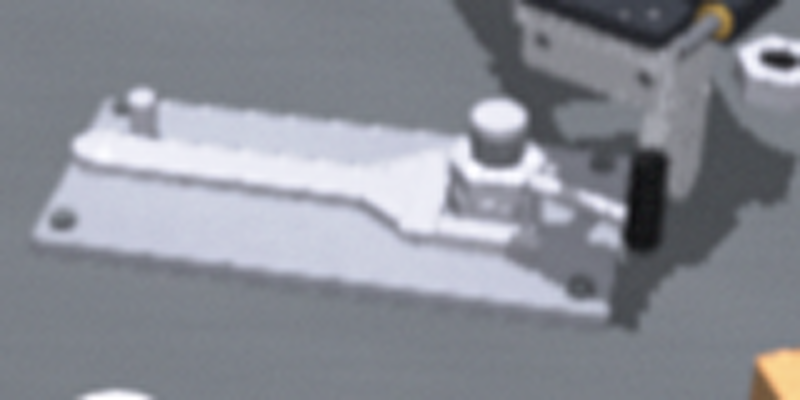

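>>> {"api": "move_arm", "payload": {
  "dp": [
    [2.2,-1,0],
    [0,0,0]
  ],
  "rotation": [
    [0,0,-0.03],
    [0,0,0]
  ],
  "hand": [0,0]
}}

```text
clock: 19.4
eef_pos: [594.3, 220.0, 16.7]
eef_rot: [-3.141, -0.0, 0.945]
wrist_force: [-3.2, 5.8, 0.9]
finger_gap: 0.5
finger_force: 3.2
```

>>> {"api": "move_arm", "payload": {
  "dp": [
    [1.1,-0.5,0],
    [0,0,0]
  ],
  "rotation": [
    [0,0,-0.015],
    [0,0,0]
  ],
  "hand": [0,0]
}}

```text
clock: 19.65
eef_pos: [595.3, 219.6, 16.7]
eef_rot: [-3.141, -0.0, 0.93]
wrist_force: [-3.8, 6.4, 2.2]
finger_gap: 0.6
finger_force: 3.6
```

>>> {"api": "move_arm", "payload": {
  "dp": [
    [2.1,-1,0],
    [0,0,0]
  ],
  "rotation": [
    [0,0,-0.03],
    [0,0,0]
  ],
  "hand": [0,0]
}}

```text
clock: 19.9
eef_pos: [597.4, 218.8, 16.7]
eef_rot: [-3.141, -0.0, 0.9]
wrist_force: [-4.4, 7.9, 1.9]
finger_gap: 0.6
finger_force: 4.1
```

```bash
python3 kn.py
```

```text
[ 50  27   7  19 112] [618. 207.  57.] 82.4 phi 0.89
[-4.368637    7.41272117  1.67824072]
```

>>> {"api": "move_arm", "payload": {
  "dp": [
    [2.1,-1.2,0],
    [0,0,0]
  ],
  "rotation": [
    [0,0,-0.03],
    [0,0,0]
  ],
  "hand": [0,0]
}}

```text
clock: 20.2
eef_pos: [599.5, 217.9, 16.8]
eef_rot: [-3.14, -0.001, 0.87]
wrist_force: [-4.9, 9.4, 1.4]
finger_gap: 0.7
finger_force: 4.7
```

>>> {"api": "move_arm", "payload": {
  "dp": [
    [0.8,-0.5,0],
    [0,0,0],
    [0,0,0]
  ],
  "rotation": [
    [0,0,-0.01],
    [0,0,0],
    [0,0,0]
  ],
  "hand": [0,0,0]
}}

```text
clock: 20.58
eef_pos: [600.2, 217.5, 16.8]
eef_rot: [-3.14, -0.001, 0.86]
wrist_force: [-5.4, 9.1, 2.1]
finger_gap: 0.4
finger_force: 5.1
```

>>> {"api": "move_arm", "payload": {
  "dp": [
    [-3,2.7,0],
    [-6,5.3,0],
    [-10,9,0],
    [-5,5,30],
    [0,0,40],
    [0,0,40],
    [-30,0,20],
    [0,0,0]
  ],
  "rotation": [
    [0,0,0],
    [0,0,0],
    [0,0,0],
    [0,0,0],
    [0,0,0],
    [0,0,0],
    [0,0,0],
    [0,0,0]
  ],
  "hand": [0,0,0,0,0,0,0,0]
}}

```text
clock: 21.58
eef_pos: [545.9, 238.9, 148.5]
eef_rot: [3.14, -0.002, 0.861]
wrist_force: [0.4, 0.3, 0.7]
finger_gap: 0.2
finger_force: 0.0
```

```bash
cp /tmp/scene.npz /tmp/before.npz; python3 kn.py
python3 - <<'E'
from h import *
a=np.load('/tmp/before.npz')['image'].astype(int); b=load('scene')['image'].astype(int)
d=abs(a-b).max(2)[190:260,225:325]; print('changed px on plate',[(x+225,y+190) for y,x in np.argwhere(d>60)][::12])
s=load('scene'); g=s['image'].max(2)
# spanner: bright pixel mask, predicted centre line direction
for y in (-200,-150,-100,-60):
    R=np.array([[np.cos(-.144),np.sin(.144)],[-np.sin(.144),np.cos(.144)]])
    row=[int(g[tuple(np.round(pix(s,[*(R@[x,y]+[565.7,142.9]),22])[::-1]).astype(int))]) for x in range(-30,31,4)]
    print(y,row)
E
```

```text
[49 28  8 18 99] [620. 206.  57.] 83.2 phi 0.859
[ 0.16782381  0.43356261 -0.2279142 ]
changed px on plate []
-200 [188, 218, 224, 236, 248, 249, 252, 251, 252, 243, 211, 169, 186, 189, 212, 221]
-150 [224, 224, 223, 226, 239, 245, 245, 245, 245, 246, 230, 184, 158, 197, 221, 223]
-100 [222, 222, 224, 224, 227, 239, 244, 244, 245, 245, 245, 220, 167, 177, 211, 224]
-60 [220, 221, 222, 229, 237, 242, 243, 244, 244, 244, 243, 228, 183, 153, 190, 221]
```

```bash
python3 -c "
from cell import manip
print(manip.sign_off())"
```

```text
the job is handed in; nothing more can be done
None
```

The job is handed in: the spanner lies flat on the lower nut with its handle against the dog pin, and the jam nut's lever was pushed clockwise to about 10 N (peak near 11 N). The arm was clear of everything at 21.6 s. I couldn't measure the lower nut's own turn, but the spanner moved only slightly, so it should be well within 20 degrees.

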